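Pin a tensioner with a locking clamp

ROBOT

A 6-joint arm with a two-finger parallel gripper is mounted at the origin on the work surface. World frame = base frame: x ahead of the robot, y to its left, z up, the work surface at z = 0. Lengths are in m, angles in degrees, forces in N, time in s.
With the tool pointing down it reaches from about 0.4 to 0.825 m from the base axis. Payload 7 kg.
Tool frame: the origin (TCP) lies on the centre line of the jaws, within the pads' length; the fingertips stand 22 mm ahead of it and the grasp point (between the pads) lies 3 mm ahead of it; z points along the fingers, y is the line along which they close (so a half turn about z gives the same grasp; the last joint's range is limited). The gripper opens to 88 mm and grips with 3 to 60 N. Pads are 19 mm wide; open, the fingers measure 130 mm over their backs; the gripper's body (78 mm by 193 mm) begins 47 mm behind the grasp point.
Start: joints at [92.195, 20.546, 0.682, 0, -70.136, -16.507], TCP at [0.167, 0.654, 0.249] pointing down, gripper open.
Joint ranges: [-176.03, 176.03], [-82.01, 121.73], [-58.28, 71.71], [-173.87, 95.51], [-174.79, -0.11], [-173.66, 173.66]. Speed limits (degrees/s): [136.94, 136.94, 172.46, 180, 180, 180].

INTERFACE

Orientations are given as [roll, pitch, yaw] about the fixed x, y, z axes, in that order (R = Rz(yaw) Ry(pitch) Rx(roll)).
In Python, from plant import get_state, cams, r gives the robot as it stands.
- The arm moves only by the tool apply_moves, never from a script. Its argument "targets" is a list of rows, each an object with "dp": the shift along the world's x, y, z in m, a list of three; "yaw": the turn about the world's z in degrees. In form: [{"dp": [x, y, z], "yaw": yaw}, ...]. A call has 1 to 20 rows; each row is the pose to reach, as a shift and turn from the pose commanded when the call began; what a row does not reach only later rows make up. A row lasts 1/12 s, in which the tool goes at most 41.7 mm and 7.16 degrees, less where a joint would pass 70% of its speed; a pose out of reach is approached as far as the arm can. A call with a gripper value outside its range is refused whole. "grip" is the gripper command: -1 is fully open, 1 is shut, values between are in proportion, set as the call begins (left out, the last holds). The fingers move at their own pace and stop on an object; "squeeze" is the grip in N (left out, the last holds). Time passes only in rows, so rows that repeat a pose let the fingers close. It gives the time, the measured TCP pose, the force, the opening and the grip force at its end, in the units of the state.
- get_state(): the state, without advancing time (a new reading comes with each control period).
- cams.capture(name): name is "side" or "top"; returns a dict with "image" (384x512x3 uint8, red, green, blue), "range_z" (384x512 float32, m along the optical axis (not along the pixel's ray), 0 where there is no reading), "fx", "fy", "cx", "cy" (pixels), "k1" (the pictures are not rectified: a ray, as slopes to the right and down, at radius r is drawn at 1 + k1 r^2 times it, then the intrinsics apply), "R" (3x3) and "t" (3): a world point X has camera coordinates R X + t. Camera axes: x right, y down, z forward; pixel columns grow to the right and rows downward; lengths in m; the calibration is good to about 2 mm. A picture is of the moment at which its call begins.
- r.close_job(): hands the job in; it is judged then, once.
The state is a dict: "time_s": time; "joints": joint angles; "qd": joint speeds; "joint_torque": joint torques, N m; "tcp_pos": TCP position; "eef_rot": TCP orientation; "contact_force": force on the tool from outside, world axes, zero at the start; "moment": the same for the moment, N m; "gripper_width": finger opening in m; "gripper_force": force on a finger pad.
Only numpy, scipy, OpenCV 4.12 (cv2) and the standard library are available. Lean on these libraries where they do the work, as an engineer would, in place of code of your own. Each camera call takes 0.05 s, during which the arm holds its last target. There are 200 camera calls.

TASK

Squeeze the two handles of the locking clamp together until they snap over centre and the clamp stays locked, so that its jaw holds the tensioner's spring plunger pushed in. With the clamp locked, take the red-knobbed retaining pin from its stand and push it down through the three lined-up holes until its collar sits on the housing. Then pull the yellow release lever so that the clamp springs fully open, leaving the pin in place to hold the plunger; do not knock the other things about.

Things in the scene. Friction and masses are not known exactly. Their poses are not given: they have to be found in the camera images.
- clamp: Locking clamp: steel plier handles on a blue post, leaning 32 deg from vertical towards the robot side. Origin 127 mm up. Axes: z along the handles to their free ends (100 mm from the origin); y from fixed to moving handle; x across. Handles 16-20 mm wide in x. Only the moving handle moves: up to 13 N at squeeze_point closes it; past centre it snaps shut and stays.
- squeeze_point (a point): Where to squeeze: 12 mm below the handle ends, midway between the handles AS WHEN LOCKED; axes as clamp. Along y the fixed handle's outer face is at -16 mm always; the moving one's at about +36 mm open, +16 mm locked (52 mm over both open, 32 mm locked). The yellow lever between them reaches 39 mm along z from here. 45 mm free to the sides.
- handle (a joint): Angle of the moving handle about its pivot 58 mm below squeeze_point: 0 open (it rests there), 0.28 on centre, 0.35 fully squeezed and locked. Growing moves it along -y of the clamp, towards the fixed handle.
- release_tab (a point): Centre of the yellow barrel at the end of the release lever: 10 mm across, 20 mm long in x, on a 4 mm thick stem, 22 mm past the handle ends (as locked: 34 mm along z and 3 mm along y from squeeze_point), nothing beside it. When locked, drag it 15 to 30 mm along +y of the clamp, away from the fixed handle (3 to 6 N), letting it pivot: the handle is levered back over centre and springs open once let go.
- release_lever (a joint): The yellow lever, hinged on the moving handle 16 mm below squeeze_point: 0 at rest, up to 0.42 pulled; a light spring returns it.
- plunger (a joint): Spring plunger of the tensioner (steel tongue with a hole, brass button that the jaw pushes): 0 fully out, about 0.0085 pushed in by the locked clamp, its hole then in line with the housing's; with the pin in and the clamp open it springs back only 1 to 4 mm, against the pin.
- pin_hole (a point): Centre of the top hole of the aluminium tensioner housing, on its top face 78 mm above the table; vertical, 11 mm across. Below it the plunger's tongue (top 16 mm down, 16 mm thick, 12 mm hole) and the lower lug (top 40 mm down, 8 mm thick, 11 mm hole); 66 mm free depth. z up, y parallel to the clamp's y. The handles rise over 60 mm away towards -x, up to 240 mm above the table.
- pin_knob (a point): Centre of the red knob, 18 mm across, 24 mm tall, atop the upright retaining pin: 10 mm neck, collar 20 mm across with its underside 26 mm below this point, then an 8 mm shaft, tapered foot, tip 82 mm below this point. It stands in a blue block, collar on its top 64 mm up: lift 60 mm to clear. Fully home this point is 26 mm above pin_hole. A grey punch 22 mm high is 63 mm beside it.
- pin_tip (a point): The pin's lower end, 82 mm below the centre of its knob; z axis along the pin.
- gear_cover: Bystander: round aluminium gear cover 150 mm across, 58 mm tall, origin under its centre.
- bearing: Bystander: steel ball bearing 40 mm across, 14 mm tall, lying on the fixture's base plate.
- wrench: Bystander: wrench lying on the table.
- screwdriver: Bystander: screwdriver lying on the table.
- oil_bottle: Bystander: yellow oil bottle, 60 mm across, 170 mm tall.
- piston: Bystander: aluminium piston, 66 mm across, 55 mm tall.
- pin: The retaining pin itself; origin at its lower end, z axis along it.

How it is judged:
By the outcome, as a careful person would: the job done as asked, in the order asked, and still so for the second after the job is handed in, with the robot touching nothing.
It also fails if it takes over 62 s, if anything falls off the work surface, if the arm or the gripper's body presses on something with over 40 N, if the wrist force passes 120 N, or if a joint passes its speed limit or range.

## Working session

There is one attempt and no reset: what is moved stays moved. The work goes in short steps, Python scripts to look and compute and a tool call to move; the robot and the scene stay as the last step left them, time stands still between calls to the robot, and variables do not carry over. Pictures are saved under pics/ and viewed, at most 10 in all, crops included, and the job is handed in when it is done.

Besides the shell and the picture viewer there is one more tool, called as name(argument=value, ...), one argument or row to a line, values as JSON. apply_moves: Moves the arm, as the interface text tells. Its arguments: {"type":"object","properties":{"targets":{"type":"array","items":{"type":"object","properties":{"dp":{"type":"array","items":{"type":"number"}},"yaw":{"type":"number"}}}},"grip":{"type":"number"},"squeeze":{"type":"number"}},"required":["targets"]}

```bash
mkdir -p pics; ls; cat > h.py <<'E'
import numpy as np,cv2
from plant import get_state,cams,r
def cap(n): return cams.capture(n)
def ray(c,u,v):
    d=np.array([(u-c['cx'])/c['fx'],(v-c['cy'])/c['fy']]);s=d.copy()
    for _ in range(20): s=d/(1+c['k1']*(s@s))
    R=np.array(c['R']);t=np.array(c['t'])
    return -R.T@t,R.T@np.array([s[0],s[1],1.])
def onz(c,u,v,z):
    o,d=ray(c,u,v);return o+d*(z-o[2])/d[2]
def dep(c,u,v,k=0):
    o,d=ray(c,u,v);p=c['range_z'][int(v)-k:int(v)+k+1,int(u)-k:int(u)+k+1];p=p[p>0]
    return o+d*np.median(p) if len(p) else None
def proj(c,X):
    p=np.array(c['R'])@np.array(X)+np.array(c['t']);s=p[:2]/p[2];s=s*(1+c['k1']*(s@s))
    return np.array([s[0]*c['fx']+c['cx'],s[1]*c['fy']+c['cy']])
def tri(a,ua,b,ub):
    o1,d1=ray(a,*ua);o2,d2=ray(b,*ub)
    k=np.linalg.lstsq(np.c_[d1,-d2],o2-o1,rcond=None)[0]
    p,q=o1+k[0]*d1,o2+k[1]*d2
    return (p+q)/2,np.linalg.norm(p-q)
def save(c,f,box=None,s=1.5):
    im=cv2.cvtColor(c['image'],cv2.COLOR_RGB2BGR)
    if box: im=im[box[1]:box[3],box[0]:box[2]]
    cv2.imwrite('pics/'+f,cv2.resize(im,None,fx=s,fy=s,interpolation=cv2.INTER_CUBIC))
E
python3 - <<'E'
from h import *
for n in('side','top'):
    c=cap(n);save(c,n+'0.png');print(n,c['fx'],c['k1'],-np.array(c['R']).T@c['t'],np.round(c['R'],2).tolist())
print(get_state())
E
```

```text
pics
side 479.0625597673691 -0.18911297637915403 [0.48816815 1.16918729 0.81774952] [[-1.0, -0.02, -0.01], [-0.0, 0.49, -0.87], [0.03, -0.87, -0.49]]
top 464.15647246184363 -0.025139881709819675 [ 0.47928414 -0.07109027  1.5606612 ] [[-0.02, -1.0, -0.02], [-1.0, 0.02, -0.05], [0.05, 0.02, -1.0]]
{'time_s': 0.1, 'joints': array([ 9.21945152e+01,  2.05879967e+01,  6.40262947e-01, -1.82864486e-02,
       -7.01359485e+01, -1.65072964e+01]), 'qd': array([-0.10061076, -0.11541078,  0.03610033,  0.12496664,  0.02331157,
       -0.05232397]), 'joint_torque': array([-1.18311578e-03, -5.84163415e+01,  2.93753314e+01,  7.01555327e+00,
        1.01800580e-02, -5.05971423e-05]), 'tcp_pos': array([0.16678535, 0.653661  , 0.24771653]), 'eef_rot': array([ 1.79914882e+02, -7.29666865e-03, -1.43190019e+01]), 'contact_force': array([-0.0388872 ,  0.1520127 ,  0.63746049]), 'moment': array([0.01173277, 0.0227313 , 0.01192647]), 'gripper_force': 0.0, 'gripper_width': 0.08786738225133386}
```

View pics/side0.png

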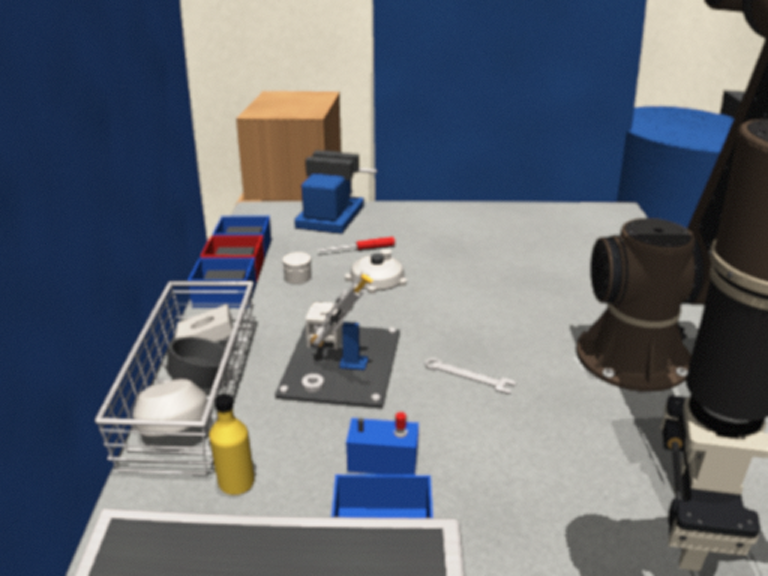

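View pics/top0.png

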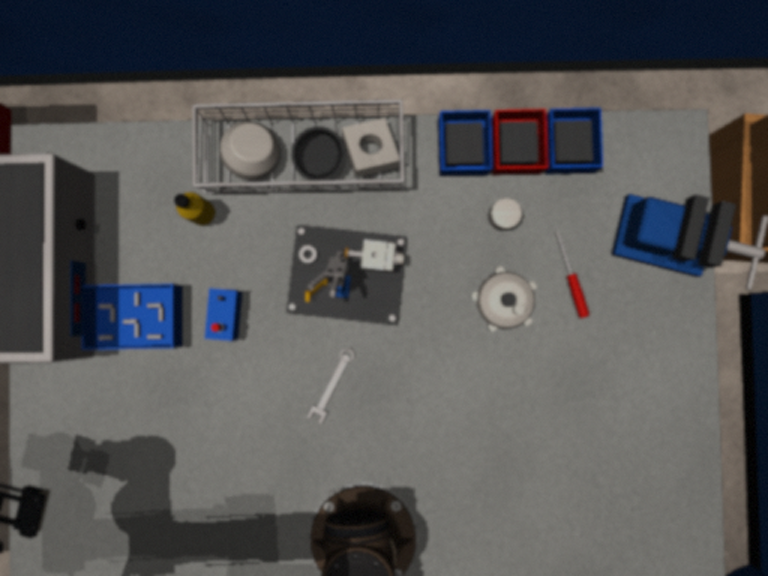

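Side view: the clamp is at about (345,300), with its yellow lever tip at (365,280); the pin is at (400,420). Top view: the clamp is at (325,275), the housing at (380,255), and the pin in its block at (217,328). I'll crop in closer next.

```bash
python3 - <<'E'
from h import *
a=cap('side');b=cap('top')
sa=cv2.cvtColor(a['image'],cv2.COLOR_RGB2BGR);sb=cv2.cvtColor(b['image'],cv2.COLOR_RGB2BGR)
A=cv2.resize(sa[175:275,180:275],None,fx=4.2,fy=5.9,interpolation=cv2.INTER_CUBIC)
B=cv2.resize(sb[145:220,185:280],None,fx=4.2,fy=4.2,interpolation=cv2.INTER_CUBIC)
A=cv2.resize(sa[175:275,180:275],None,fx=4.2,fy=4.2,interpolation=cv2.INTER_CUBIC)
H=max(A.shape[0],B.shape[0])
o=np.zeros((H,800,3),np.uint8);o[:A.shape[0],:399]=A[:,:399];o[:B.shape[0],400:400+399]=B[:,:399]
cv2.imwrite('pics/crop1.png',o)
for n,c in(('side',a),('top',b)):
    hsv=cv2.cvtColor(c['image'],cv2.COLOR_RGB2HSV)
    for nm,m in(('yel',cv2.inRange(hsv,(15,130,90),(32,255,255))),('red',cv2.inRange(hsv,(0,150,90),(6,255,255))|cv2.inRange(hsv,(174,150,90),(180,255,255)))):
        k,l,st,ce=cv2.connectedComponentsWithStats(m)
        for i in range(1,k):
            if st[i,4]>8: print(n,nm,st[i],ce[i].round(1),dep(c,*ce[i],1))
E
```

```text
side yel [215  71   6   7  10] [217.4  74.3] [ 0.70780385 -1.23955461  0.14651993]
side yel [160  78  16  55 327] [166.  106.1] [ 9.75106660e-01 -1.17217988e+00 -8.91814861e-04]
side yel [184  78   7   3  11] [187.6  78.7] [ 0.85208316 -1.16631352  0.14569746]
side yel [192  78  10   6  19] [196.9  79.8] [ 0.80475121 -1.16066904  0.14093441]
side yel [208  88   8   9  21] [212.   92.1] [ 0.73070639 -1.15770829  0.07670879]
side yel [177  91   7   7  17] [180.4  94.8] [ 0.89380954 -1.16271539  0.06280716]
side yel [200  93   3   6   9] [201.   95.7] [ 0.78699147 -1.15171324  0.06045844]
side yel [197  98   7   7  16] [199.8 101.1] [ 0.7960866  -1.16108873  0.02825741]
side yel [175 100   9   6  16] [179.1 102.6] [ 0.90384668 -1.16353654  0.02039087]
side yel [181 107   5   4   9] [183.  107.8] [ 0.88458356 -1.15944956 -0.0063704 ]
side yel [189 106   8   6  11] [192.  107.8] [ 0.83799074 -1.16031632 -0.00732756]
side yel [199 106   4   9  17] [200.9 110.1] [ 0.79199238 -1.15549891 -0.01815882]
side yel [192 120   6   5  11] [194.3 121.6] [ 0.82995147 -1.15600007 -0.08184737]
side yel 
[... 750 characters left out ...]
  39 159] [496.9 143.4] [ 0.77043607 -1.10468042 -0.45315462]
top yel [123 128  10   4  21] [127.6 129.4] [0.75714701 0.34544093 0.11431144]
top yel [118 138  16   8  80] [125.2 141.6] [0.71737097 0.35077838 0.1223398 ]
top yel [214 186   4   4   9] [215.8 187.6] [0.56357529 0.06250508 0.17660193]
top yel [203 192   7  10  33] [204.8 196.9] [0.53413054 0.08942    0.22925857]
top red [330  73  35  40 276] [345.6  94.8] [ 0.86997698 -0.35830871  0.04255378]
top red [334  79  24   3  39] [346.2  79.8] [ 0.93025274 -0.36814519  0.00845077]
top red [379 183  13  29 188] [385. 197.] [ 0.53041138 -0.48201805  0.02312862]
top red [142 217   4   3  12] [143.5 218. ] [0.47641116 0.30064019 0.09888089]
```

View pics/crop1.png

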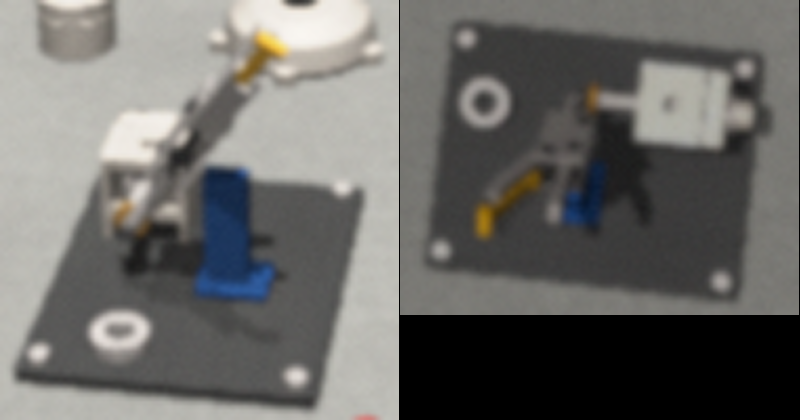

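The crops show the moving handle with the yellow barrel at crop (485,220) in the top view and (268,46) in the side view. The fixed handle end is at (555,210), the housing's hole at (672,103), and plate bolts are at (466,38), (745,68), (440,250) and (720,282). I'll turn these into positions.

```bash
python3 - <<'E'
from h import *
a=cap('side');b=cap('top')
T=lambda x,y:(185+(x-400)/4.2-.4,145+y/4.2-.4); S=lambda x,y:(180+x/4.2-.4,175+y/4.2-.4)
bt=[]
for ps,pt in(((343,187),(745,68)),((38,352),(440,250)),((295,376),None),((None),(466,38)),(None,(720,282))):
    if ps and pt: pass
# bolts: refine centroids in top
g=cv2.cvtColor(b['image'],cv2.COLOR_RGB2GRAY)
P=[]
for x,y in((466,38),(745,68),(720,282),(440,250)):
    u,v=map(round,T(x,y));w=g[v-4:v+5,u-4:u+5].astype(float);w=np.clip(w-w.min()-(w.max()-w.min())*.5,0,None)
    yy,xx=np.mgrid[v-4:v+5,u-4:u+5];P.append(onz(b,(w*xx).sum()/w.sum(),(w*yy).sum()/w.sum(),.012))
    print('bolt',P[-1].round(4),dep(b,u,v,1))
P=np.array(P)
for i,j in((1,0),(2,3)): d=P[j]-P[i];print('yaw y-edge',np.degrees(np.arctan2(-d[0],d[1])),np.linalg.norm(d))
for i,j in((3,0),(2,1)): d=P[j]-P[i];print('yaw x-edge',np.degrees(np.arctan2(d[1],d[0])),np.linalg.norm(d))
# hole
u,v=map(round,T(672,103));w=g[v-4:v+5,u-4:u+5].astype(float);print(w.astype(int))
w=np.clip(w.max()-w-(w.max()-w.min())*.5,0,None);yy,xx=np.mgrid[v-4:v+5,u-4:u+5]
hu,hv=(w*xx).sum()/w.sum(),(w*yy).sum()/w.sum();print('hole',hu,hv,onz(b,hu,hv,.078),dep(b,hu+4,hv,1),dep(b,hu,hv+4,1))
# housing top, white face
hs=cv2.cvtColor(b['image'],cv2.COLOR_RGB2HSV)
m=((g>120)&(b['range_z']>0)).astype(np.uint8)
k,l,st,ce=cv2.connectedComponentsWithStats(m);i=l[v+5,u];print(st[i]);c=cv2.findContours((l==i).astype(np.uint8),0,2)[0][0]
print(cv2.minAreaRect(c))
print('tab',tri(a,S(268,46),b,T(485,220)))
# red knob
def red(c,box):
    h=cv2.cvtColor(c['image'],cv2.COLOR_RGB2HSV);m=cv2.inRange(h,(0,120,60),(8,255,255))|cv2.inRange(h,(172,120,60),(180,255,255))
    x0,y0,x1,y1=box;yy,xx=np.nonzero(m[y0:y1,x0:x1]);print('red',xx.min()+x0,xx.max()+x0,yy.min()+y0,yy.max()+y0,len(xx));return xx.mean()+x0,yy.mean()+y0
ra=red(a,(255,265,280,295));rb=red(b,(135,210,155,228));print('knob',ra,rb,tri(a,ra,b,rb),onz(b,*rb,.102),dep(b,*rb,1))
print('fix end',onz(b,*T(555,212),.2118),dep(b,*T(555,212),1),'mov end',dep(b,*T(492,192),1))
# block blue top
m=cv2.inRange(hs,(100,150,40),(130,255,255));k,l,st,ce=cv2.connectedComponentsWithStats(m)
for q in range(1,k):
    if st[q,4]>50 and 130<ce[q][0]<165: print('block',st[q],ce[q],onz(b,*ce[q],.064))
# red blob & fixed handle depth points in region above z .19
pts=[]
for vv in range(175,215):
  for uu in range(195,235):
    p=dep(b,uu,vv)
    if p is not None and p[2]>.19: pts.append((uu,vv,*p.round(3)))
for p in pts: print(*p)
E
```

```text
bolt [0.6891 0.1291 0.012 ] [0.68698299 0.12919014 0.01718094]
bolt [ 0.6591 -0.0926  0.012 ] [ 0.65885782 -0.09474739  0.01566396]
bolt [ 0.4903 -0.0714  0.012 ] [ 0.48895189 -0.0713524   0.01724342]
bolt [0.5197 0.1516 0.012 ] [0.51975762 0.15123521 0.01897378]
yaw y-edge -7.701591796503667 0.22370201053368832
yaw y-edge -7.504243483592612 0.2249220155581817
yaw x-edge -7.593195558810818 0.17092628852328218
yaw x-edge -7.182347759137227 0.17015825519858255
[[176 176 178 177 174 173 174 176 176]
 [176 176 175 174 173 171 173 176 176]
 [176 175 171 161 159 165 172 175 176]
 [176 172 162 145 143 156 165 173 176]
 [176 171 154 131 136 154 164 173 175]
 [176 169 152 132 138 156 167 173 176]
 [176 172 163 149 151 161 169 175 176]
 [177 176 171 169 168 172 174 176 177]
 [178 177 175 176 176 176 176 176 175]]
hole 248.41921397379912 169.33624454148472 [ 0.62601024 -0.0336993   0.078     ] [ 0.62608612 -0.04646873  0.0745521 ] [ 0.61325397 -0.03343212  0.07678543]
[232 160  37  20 445]
((250.0, 169.5), (19.0, 36.0), 90.0)
tab (array([0.53220089, 0.08989245, 0.22458275]), np.float64(0.003649
[... 2580 characters left out ...]
32
206 196 0.537 0.086 0.229
207 196 0.537 0.084 0.225
208 196 0.537 0.082 0.209
220 196 0.537 0.047 0.213
221 196 0.537 0.045 0.206
222 196 0.537 0.042 0.21
223 196 0.536 0.038 0.211
204 197 0.534 0.092 0.229
205 197 0.534 0.088 0.233
206 197 0.534 0.086 0.231
207 197 0.534 0.085 0.217
220 197 0.534 0.047 0.21
221 197 0.534 0.045 0.206
222 197 0.534 0.042 0.205
223 197 0.533 0.038 0.212
204 198 0.531 0.091 0.234
205 198 0.531 0.089 0.229
206 198 0.531 0.086 0.23
221 198 0.531 0.045 0.205
222 198 0.531 0.042 0.202
204 199 0.528 0.092 0.229
205 199 0.528 0.089 0.228
206 199 0.528 0.087 0.223
204 200 0.525 0.092 0.225
205 200 0.525 0.09 0.224
206 200 0.525 0.087 0.219
205 201 0.522 0.089 0.228
```

apply_moves(
  targets=[
    {"dp":[0.0,0.0,0.06],"yaw":0},
    {"dp":[0.02,-0.02,0.08],"yaw":2},
    {"dp":[0.3785,-0.601,0.08],"yaw":6.8},
    {"dp":[0.3785,-0.601,0.08],"yaw":6.8},
    {"dp":[0.3785,-0.601,0.08],"yaw":6.8},
    {"dp":[0.3785,-0.601,0.08],"yaw":6.8},
    {"dp":[0.3785,-0.601,0.08],"yaw":6.8},
    {"dp":[0.3785,-0.601,0.08],"yaw":6.8},
    {"dp":[0.3785,-0.601,0.08],"yaw":6.8},
    {"dp":[0.3785,-0.601,0.08],"yaw":6.8},
    {"dp":[0.3785,-0.601,0.08],"yaw":6.8},
    {"dp":[0.3785,-0.601,0.08],"yaw":6.8},
    {"dp":[0.3785,-0.601,0.08],"yaw":6.8},
    {"dp":[0.3785,-0.601,0.08],"yaw":6.8},
    {"dp":[0.3785,-0.601,0.08],"yaw":6.8},
    {"dp":[0.3785,-0.601,0.08],"yaw":6.8},
    {"dp":[0.3785,-0.601,0.08],"yaw":6.8},
    {"dp":[0.3785,-0.601,0.08],"yaw":6.8},
    {"dp":[0.3785,-0.601,0.08],"yaw":6.8},
    {"dp":[0.3785,-0.601,0.08],"yaw":6.8},
  ],
  grip=-1,
  squeeze=25,
)

```text
time_s: 1.97
tcp_pos: [0.5468, 0.0497, 0.328]
eef_rot: [179.9, 0.0, -7.7]
contact_force: [-0.6, 0.7, -0.6]
gripper_width: 0.0874
gripper_force: 0.0
```

apply_moves(
  targets=[
    {"dp":[0,0.014,0],"yaw":0.2},
    {"dp":[0,0.014,0],"yaw":0.2},
    {"dp":[0,0.014,-0.03],"yaw":0.2},
    {"dp":[0,0.014,-0.06],"yaw":0.2},
    {"dp":[0,0.014,-0.08],"yaw":0.2},
    {"dp":[0,0.014,-0.1],"yaw":0.2},
    {"dp":[0,0.014,-0.115],"yaw":0.2},
    {"dp":[0,0.014,-0.121],"yaw":0.2},
    {"dp":[0,0.014,-0.121],"yaw":0.2},
    {"dp":[0,0.014,-0.121],"yaw":0.2},
    {"dp":[0,0.014,-0.121],"yaw":0.2},
  ],
)

```text
time_s: 2.88
tcp_pos: [0.546, 0.0676, 0.2089]
eef_rot: [-180.0, -0.1, -7.3]
contact_force: [0.2, 0.1, -0.0]
gripper_width: 0.0878
gripper_force: 0.0
```

```bash
python3 - <<'E'
from h import *
s=get_state();print(s['tcp_pos'],s['eef_rot'],s['contact_force'])
a=cap('side');b=cap('top')
A=cv2.cvtColor(a['image'],4)[150:250,190:290];B=cv2.cvtColor(b['image'],4)[140:240,170:270]
cv2.imwrite('pics/c2.png',cv2.resize(np.hstack([A,B]),None,fx=4,fy=4,interpolation=2))
E
```

```text
[0.54597648 0.0676462  0.20887764] [-1.79954284e+02 -1.01779311e-01 -7.26258529e+00] [ 0.1908843   0.1166977  -0.03991701]
```

View pics/c2.png

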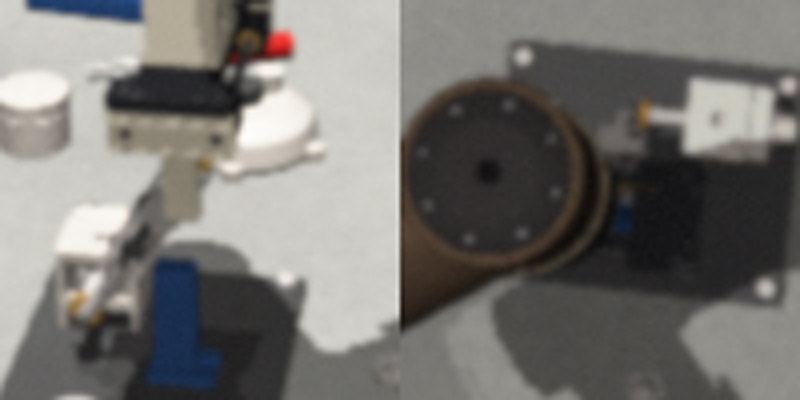

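Side view: the finger hangs outside the moving handle at about (185,190), with the yellow barrel just behind it at (207,162) and not touching. Next I'll centre the gripper and squeeze.

apply_moves(
  targets=[
    {"dp":[0,-0.008,-0.001],"yaw":0},
    {"dp":[0,-0.015,-0.001],"yaw":0},
    {"dp":[0,-0.015,-0.001],"yaw":0},
    {"dp":[0,-0.015,-0.001],"yaw":0},
  ],
)

```text
time_s: 3.32
tcp_pos: [0.5454, 0.0513, 0.2067]
eef_rot: [-180.0, -0.0, -7.4]
contact_force: [-0.2, -0.1, -0.3]
gripper_width: 0.0876
gripper_force: 0.0
```

apply_moves(
  targets=[
    {"dp":[0,0,0],"yaw":0},
    {"dp":[0,0,0],"yaw":0},
    {"dp":[0,0,0],"yaw":0},
    {"dp":[0,0,0],"yaw":0},
    {"dp":[0,0,0],"yaw":0},
    {"dp":[0,0,0],"yaw":0},
    {"dp":[0,0,0],"yaw":0},
    {"dp":[0,0,0],"yaw":0},
    {"dp":[0,0,0],"yaw":0},
    {"dp":[0,0,0],"yaw":0},
    {"dp":[0,0,0],"yaw":0},
    {"dp":[0,0,0],"yaw":0},
  ],
  grip=1,
  squeeze=25,
)

```text
time_s: 4.32
tcp_pos: [0.5458, 0.052, 0.2082]
eef_rot: [180.0, -0.1, -7.3]
contact_force: [-4.1, -0.4, 10.8]
gripper_width: 0.0315
gripper_force: 25.0
```

apply_moves(
  targets=[
    {"dp":[0,0,0],"yaw":0},
    {"dp":[0,0,0],"yaw":0},
    {"dp":[0,0,0],"yaw":0},
    {"dp":[0,0,0],"yaw":0},
    {"dp":[0,0,0],"yaw":0},
    {"dp":[0,0,0.02],"yaw":0},
    {"dp":[0,0,0.06],"yaw":0},
    {"dp":[0,0,0.1],"yaw":0},
    {"dp":[-0.03,0.04,0.1],"yaw":0},
    {"dp":[-0.05,0.08,0.1],"yaw":0},
    {"dp":[-0.07,0.12,0.1],"yaw":0},
    {"dp":[-0.07,0.16,0.1],"yaw":0},
    {"dp":[-0.07,0.2,0.1],"yaw":0},
    {"dp":[-0.07,0.245,0.1],"yaw":0},
    {"dp":[-0.07,0.245,0.1],"yaw":0},
    {"dp":[-0.07,0.245,0.1],"yaw":0},
  ],
  grip=-1,
)

```text
time_s: 5.65
tcp_pos: [0.475, 0.3003, 0.3055]
eef_rot: [179.9, 0.0, -7.1]
contact_force: [-0.1, 0.4, -0.2]
gripper_width: 0.0875
gripper_force: 0.0
```

```bash
python3 - <<'E'
from h import *
s=get_state();print(s['tcp_pos'],s['eef_rot'],s['contact_force'])
a=cap('side');b=cap('top')
A=cv2.cvtColor(a['image'],4)[170:290,180:300];B=cv2.cvtColor(b['image'],4)[140:240,170:270]
o=np.zeros((480,800,3),np.uint8);o[:,:400]=cv2.resize(A,(400,480));o[:400,400:]=cv2.resize(B,(400,400),interpolation=2)
cv2.imwrite('pics/c3.png',o)
for n,c in(('side',a),('top',b)):
    hsv=cv2.cvtColor(c['image'],cv2.COLOR_RGB2HSV);m=cv2.inRange(hsv,(13,110,80),(34,255,255))
    k,l,st,ce=cv2.connectedComponentsWithStats(m)
    for i in range(1,k):
        if st[i,4]>5 and 190<ce[i][0]<260 and 140<ce[i][1]<240: print(n,st[i],ce[i].round(1),dep(c,*ce[i],1))
p=[]
for vv in range(175,215):
  for uu in range(195,240):
    q=dep(b,uu,vv)
    if q is not None and q[2]>.2: p.append((uu,vv,*q.round(3)))
for q in p: print(*q)
E
```

```text
[0.4749988  0.3002669  0.30553586] [ 1.79946081e+02  4.22318279e-02 -7.12920887e+00] [-0.06152451  0.43287556 -0.23367509]
side [244 176   6   4  19] [246.6 177.6] [0.52269984 0.06277043 0.23341758]
side [239 186   3   4  10] [240.2 187.5] [0.54023622 0.0578442  0.20096836]
side [209 222   2   4   6] [209.3 223.2] [0.63353311 0.01459044 0.05869786]
top [232 166   2   6  12] [232.5 168.5] [0.63164939 0.01845719 0.05939036]
top [213 186   8  18  59] [216.3 195.7] [0.53740096 0.05727097 0.21865132]
214 189 0.558 0.065 0.201
215 190 0.555 0.062 0.205
216 190 0.555 0.059 0.203
213 191 0.552 0.067 0.211
214 191 0.552 0.065 0.205
215 191 0.552 0.062 0.209
216 191 0.551 0.059 0.21
213 192 0.549 0.067 0.213
214 192 0.549 0.065 0.21
215 192 0.548 0.061 0.215
216 192 0.549 0.059 0.21
217 192 0.549 0.056 0.205
218 192 0.549 0.053 0.208
221 192 0.549 0.045 0.202
222 192 0.548 0.041 0.208
223 192 0.549 0.039 0.2
213 193 0.545 0.067 0.217
214 193 0.545 0.064 0.216
215 193 0.545 0.061 0.214
217 193 0.546 0.056 0.208
221 193 0.545 0.044 0.211
222 193 0.545 0.041 0.212
223 193 0.545 0.039 0.205
217 19
[... 627 characters left out ...]
0.044 0.21
222 197 0.533 0.041 0.213
223 197 0.534 0.039 0.208
213 198 0.531 0.068 0.207
214 198 0.53 0.063 0.233
215 198 0.53 0.06 0.233
216 198 0.53 0.056 0.238
217 198 0.53 0.054 0.237
221 198 0.531 0.045 0.206
222 198 0.531 0.042 0.207
214 199 0.527 0.063 0.23
215 199 0.527 0.06 0.233
216 199 0.527 0.056 0.241
217 199 0.527 0.054 0.233
214 200 0.524 0.063 0.234
215 200 0.524 0.06 0.233
216 200 0.524 0.057 0.234
217 200 0.524 0.054 0.231
214 201 0.522 0.063 0.232
215 201 0.522 0.06 0.234
216 201 0.522 0.058 0.226
217 201 0.522 0.055 0.225
214 202 0.519 0.063 0.227
215 202 0.519 0.06 0.233
216 202 0.519 0.057 0.23
217 202 0.519 0.055 0.228
215 203 0.516 0.06 0.231
216 203 0.516 0.057 0.232
```

View pics/c3.png

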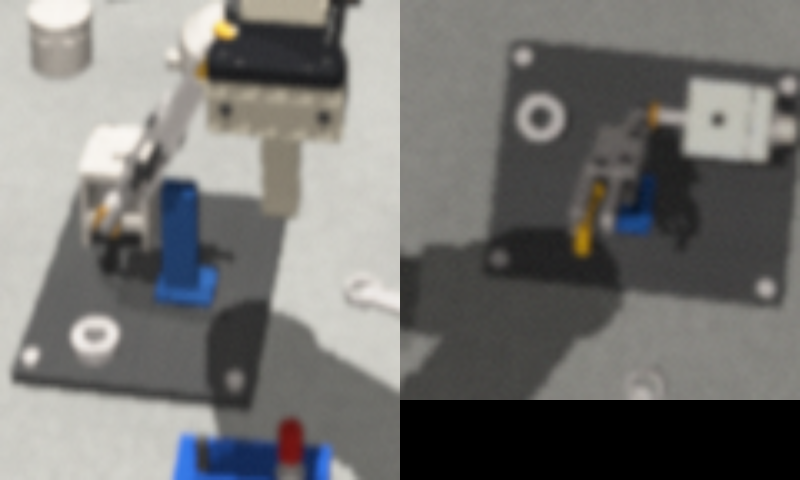

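The clamp is locked: the handles are parallel, and the tab is at about (0.527, 0.058, 0.229) as predicted. I'll step aside to measure the knob and hole precisely in both views.

apply_moves(
  targets=[
    {"dp":[-0.03,0.04,0.04],"yaw":0},
    {"dp":[-0.06,0.08,0.04],"yaw":0},
    {"dp":[-0.09,0.12,0.04],"yaw":0},
    {"dp":[-0.12,0.16,0.04],"yaw":0},
    {"dp":[-0.15,0.2,0.04],"yaw":0},
    {"dp":[-0.18,0.24,0.04],"yaw":0},
    {"dp":[-0.18,0.24,0.04],"yaw":0},
    {"dp":[-0.18,0.24,0.04],"yaw":0},
  ],
)

```text
time_s: 6.42
tcp_pos: [0.2935, 0.5389, 0.3464]
eef_rot: [-180.0, 0.0, -7.3]
contact_force: [-0.2, -0.5, -0.4]
gripper_width: 0.0876
gripper_force: 0.0
```

```bash
python3 - <<'E'
from h import *
C={n:[cap(n) for _ in range(5)] for n in('side','top')}
for n in C:
    c=C[n][0].copy();c['image']=np.mean([q['image'].astype(float) for q in C[n]],0);C[n]=c
a,b=C['side'],C['top']
def rb(c,box):
    x0,y0,x1,y1=box;i=c['image'][y0:y1,x0:x1];w=np.clip(i[...,0]-np.maximum(i[...,1],i[...,2])-15,0,None)
    w=np.minimum(w,.6*w.max())
    yy,xx=np.mgrid[y0:y1,x0:x1];return ((w*xx).sum()/w.sum(),(w*yy).sum()/w.sum()),w
ua,wa=rb(a,(255,265,280,296));ub,wb=rb(b,(134,208,156,230));print(ua,ub)
print(wa.astype(int));print(wb.astype(int))
print('knob tri',tri(a,ua,b,ub)); print('top@.098',onz(b,*ub,.098))
o,d=ray(a,*ua);print('side@y.30',o+d*(.300-o[1])/d[1])
g=b['image'].mean(2);v,u=169,248;print(g[v-6:v+7,u-7:u+8].astype(int))
x0,y0=242,163;w=g[y0:y0+13,x0:x0+13];w=np.clip(160-w,0,None)
yy,xx=np.mgrid[y0:y0+13,x0:x0+13];hu=((w*xx).sum()/w.sum(),(w*yy).sum()/w.sum());print('hole top',hu,onz(b,*hu,.078))
h=onz(b,*hu,.078);q=proj(a,h);print('hole in side',q);u,v=q.round().astype(int)
print(a['image'].mean(2)[v-7:v+8,u-9:u+10].astype(int))
for z,X in((.078,h),): print('housing top depth side',dep(a,q[0]+5,q[1],1),dep(a,q[0]-6,q[1],1))
# bolts in both
for X in([.6891,.1291,.015],[.4903,-.0714,.015],[.5197,.1516,.015],[.6591,-.0926,.015]):
    r_=[]
    for c in(a,b):
        p=proj(c,X).round().astype(int);gg=c['image'].mean(2)[p[1]-5:p[1]+6,p[0]-5:p[0]+6];w=np.clip(gg-gg.min()-.5*(gg.max()-gg.min()),0,None)
        yy,xx=np.mgrid[p[1]-5:p[1]+6,p[0]-5:p[0]+6];r_.append(((w*xx).sum()/w.sum(),(w*yy).sum()/w.sum()))
    print('bolt',tri(a,r_[0],b,r_[1]),onz(a,*r_[0],.014),onz(b,*r_[1],.014))
E
```

```text
(np.float64(266.73735105682294), np.float64(279.217951020897)) (np.float64(143.38373203203736), np.float64(217.8645838858537))
[[  0   0   0   0   0   0   0   0   0   0   0   0   0   0   0   0   0   0
    0   0   0   0   0   0   0]
 [  0   0   0   0   0   0   0   0   0   0   0   0   0   0   0   0   0   0
    0   0   0   0   0   0   0]
 [  0   0   0   0   0   0   0   0   0   0   0   0   0   0   0   0   0   0
    0   0   0   0   0   0   0]
 [  0   0   0   0   0   0   0   0   0   0   0   0   0   0   0   0   0   0
    0   0   0   0   0   0   0]
 [  0   0   0   0   0   0   0   0   0   0   0   0   0   0   0   0   0   0
    0   0   0   0   0   0   0]
 [  0   0   0   0   0   0   0   0   0   0   0   0   0   0   0   0   0   0
    0   0   0   0   0   0   0]
 [  0   0   0   0   0   0   0   0   0   0   0   0   0   0   0   0   0   0
    0   0   0   0   0   0   0]
 [  0   0   0   0   0   0   0   0   0   0   0   0   0   0   0   0   0   0
    0   0   0   0   0   0   0]
 [  0   0   0   0   0   0   0   0   0   0   0   3   4   0   0   0   0   0
    0   0   0   0   0   0   0]
 [  0   0   0   0   0   0   
[... 6203 characters left out ...]
 -0.0316829   0.07837347] [ 0.64627237 -0.03278471  0.07745754]
bolt (array([0.69299377, 0.13089112, 0.0204545 ]), np.float64(0.0005309078805175308)) [0.69492585 0.12245611 0.014     ] [0.69362115 0.13171066 0.014     ]
bolt (array([ 0.4887335 , -0.07180335,  0.02547317]), np.float64(0.0011337931493122975)) [ 0.4881666 -0.0897662  0.014    ] [ 0.48937526 -0.07181106  0.014     ]
bolt (array([0.51655785, 0.15299204, 0.01931617]), np.float64(0.006407663364507249)) [0.51352017 0.14632392 0.014     ] [0.51990238 0.1537894  0.014     ]
bolt (array([ 0.6561534 , -0.08426801,  0.03113745]), np.float64(0.007266134669260787)) [ 0.66358462 -0.11199357  0.014     ] [ 0.65444585 -0.08465333  0.014     ]
```

Both views agree on the shift from knob to hole, about (0.151, −0.333). Their absolute x differs by about 6 mm, so I take the mean, with the knob at (0.474, 0.301, 0.090). Next is the grasp.

apply_moves(
  targets=[
    {"dp":[0.024,-0.032,-0.02],"yaw":0},
    {"dp":[0.048,-0.063,-0.04],"yaw":0},
    {"dp":[0.072,-0.095,-0.06],"yaw":0},
    {"dp":[0.096,-0.127,-0.08],"yaw":0},
    {"dp":[0.12,-0.159,-0.1],"yaw":0},
    {"dp":[0.144,-0.19,-0.12],"yaw":0},
    {"dp":[0.168,-0.222,-0.14],"yaw":0},
    {"dp":[0.1805,-0.238,-0.15],"yaw":0},
    {"dp":[0.1805,-0.238,-0.16],"yaw":0},
    {"dp":[0.1805,-0.238,-0.18],"yaw":0},
    {"dp":[0.1805,-0.238,-0.2],"yaw":0},
    {"dp":[0.1805,-0.238,-0.22],"yaw":0},
    {"dp":[0.1805,-0.238,-0.235],"yaw":0},
    {"dp":[0.1805,-0.238,-0.245],"yaw":0},
    {"dp":[0.1805,-0.238,-0.247],"yaw":0},
    {"dp":[0.1805,-0.238,-0.247],"yaw":0},
    {"dp":[0.1805,-0.238,-0.247],"yaw":0},
  ],
)

```text
time_s: 8.33
tcp_pos: [0.4764, 0.2994, 0.1004]
eef_rot: [-180.0, -0.0, -7.3]
contact_force: [0.3, 0.2, 0.3]
gripper_width: 0.0878
gripper_force: 0.0
```

apply_moves(
  targets=[
    {"dp":[0,0,0],"yaw":0},
    {"dp":[0,0,0],"yaw":0},
    {"dp":[0,0,0],"yaw":0},
    {"dp":[0,0,0],"yaw":0},
    {"dp":[0,0,0],"yaw":0},
    {"dp":[0,0,0],"yaw":0},
    {"dp":[0,0,0],"yaw":0},
    {"dp":[0,0,0],"yaw":0},
    {"dp":[0,0,0],"yaw":0},
    {"dp":[0,0,0],"yaw":0},
    {"dp":[0,0,0],"yaw":0},
    {"dp":[0,0,0],"yaw":0},
  ],
  grip=1,
  squeeze=15,
)

```text
time_s: 9.33
tcp_pos: [0.4759, 0.2991, 0.0996]
eef_rot: [-180.0, -0.0, -7.3]
contact_force: [0.4, 0.7, 0.1]
gripper_width: 0.0174
gripper_force: 15.0
```

apply_moves(
  targets=[
    {"dp":[0,0,0.01],"yaw":0},
    {"dp":[0,0,0.03],"yaw":0},
    {"dp":[0,0,0.06],"yaw":0},
    {"dp":[0,0,0.09],"yaw":0},
    {"dp":[0.01,-0.02,0.12],"yaw":0},
    {"dp":[0.022,-0.05,0.14],"yaw":0},
    {"dp":[0.036,-0.08,0.16],"yaw":0},
    {"dp":[0.05,-0.11,0.18],"yaw":0},
    {"dp":[0.065,-0.14,0.2],"yaw":0},
    {"dp":[0.08,-0.17,0.22],"yaw":0},
    {"dp":[0.095,-0.2,0.22],"yaw":0},
    {"dp":[0.11,-0.23,0.22],"yaw":0},
    {"dp":[0.125,-0.26,0.22],"yaw":0},
    {"dp":[0.14,-0.29,0.22],"yaw":0},
    {"dp":[0.151,-0.32,0.21],"yaw":0},
    {"dp":[0.151,-0.333,0.19],"yaw":0},
    {"dp":[0.151,-0.333,0.16],"yaw":0},
    {"dp":[0.151,-0.333,0.13],"yaw":0},
    {"dp":[0.151,-0.333,0.105],"yaw":0},
    {"dp":[0.151,-0.333,0.095],"yaw":0},
  ],
  squeeze=25,
)

```text
time_s: 11.0
tcp_pos: [0.6247, -0.0345, 0.1912]
eef_rot: [179.9, 0.3, -7.4]
contact_force: [-0.8, -0.4, -2.0]
gripper_width: 0.0174
gripper_force: 25.0
```

apply_moves(
  targets=[
    {"dp":[0,0,0],"yaw":0},
    {"dp":[0,0,0],"yaw":0},
    {"dp":[0,0,0],"yaw":0},
  ],
)

```text
time_s: 11.25
tcp_pos: [0.628, -0.0337, 0.1968]
eef_rot: [-180.0, -0.2, -7.3]
contact_force: [0.3, -0.4, -0.1]
gripper_width: 0.0173
gripper_force: 25.0
```

```bash
python3 - <<'E'
from h import *
s=get_state();print(s['tcp_pos'],s['eef_rot'],s['contact_force'])
C=[cap('side') for _ in range(4)];a=C[0].copy();im=np.mean([c['image'].astype(float) for c in C],0);a['image']=im.astype(np.uint8)
save(a,'c4.png',(180,155,260,235),7)
t=s['tcp_pos']-[0,0,.0916];print('tip pred px',proj(a,t),'hole pred',proj(a,[.6284,-.0321,.078]))
E
```

```text
[ 0.62802993 -0.03374936  0.19678986] [-1.79975220e+02 -1.65068012e-01 -7.27762808e+00] [ 0.2716459  -0.42658003 -0.10244796]
tip pred px [211.95981755 200.81719618] hole pred [212.20938814 209.02576394]
```

View pics/c4.png

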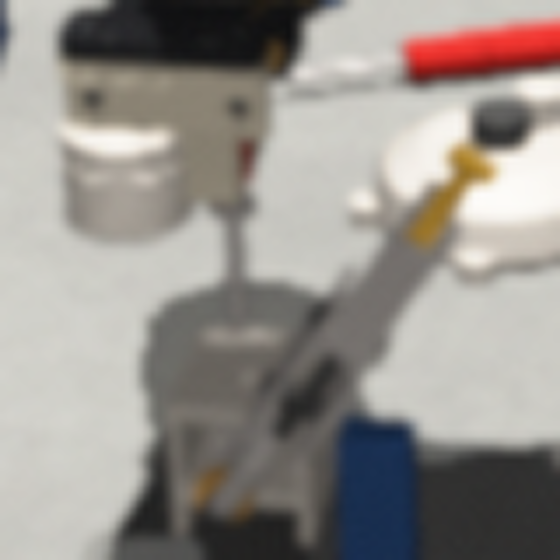

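The pin hangs with its shaft at crop (232–236, 215–310) and its tip near (236,310). The hole shows near (250,375). I'll measure both at sub-pixel level.

```bash
python3 - <<'E'
from h import *
a=cap('side');C=[cap('side')['image'].astype(float) for _ in range(8)];g=np.mean(C,0).mean(2)
np.set_printoptions(linewidth=200)
print('cols',208,221)
for v in range(184,216): print(v,g[v,204:226].astype(int))
s=get_state();t=s['tcp_pos'];print(t)
for z in(.145,.105,.078): print(z,proj(a,[t[0],t[1],z]))
for X in([.622,-.032,.078],[.622,-.032,.070],[.625,-.032,.078]):print(X,proj(a,X))
E
```

```text
cols 208 221
184 [130 120 117 128 144 142 127 115 113 111 104 106 134 170 191 197 198 197 196 195 196 197]
185 [129 122 128 150 170 167 142 117 107 105 104 111 137 170 189 195 196 196 196 196 197 197]
186 [131 134 152 173 188 187 168 142 121 111 115 134 162 184 193 195 196 196 195 197 196 195]
187 [147 160 179 192 196 197 190 171 143 121 125 154 181 194 197 196 195 194 194 195 195 196]
188 [176 186 195 198 199 199 196 183 152 126 129 160 187 197 197 195 194 194 194 195 195 195]
189 [194 198 199 198 198 199 196 184 154 125 129 160 188 197 197 197 196 195 196 196 196 196]
190 [200 200 198 198 198 199 198 186 157 126 128 159 188 197 198 198 198 197 197 197 198 197]
191 [201 201 200 200 200 200 200 192 164 130 127 158 188 198 198 198 197 197 197 198 198 198]
192 [201 201 201 201 201 202 202 195 169 133 127 158 189 199 200 199 198 198 198 199 199 199]
193 [200 200 201 201 201 202 201 193 170 133 125 156 188 200 201 201 200 200 201 201 200 200]
194 [200 200 202 203 202 200 195 180 157 128 121 144 172 182 184 184 185 191 197 201 201 201]
195 [200 199 199 195 189 182 170 147 128 115 111 120 
[... 1512 characters left out ...]
 88  88  74  62  56  48  43  50]
212 [106 105 104 104 104 103 103 103 103 102 100  96  91  91  95  86  63  47  44  42  41  51]
213 [114 114 113 112 111 112 111 111 110 108 104  99  94  97  99  85  58  41  40  41  45  58]
214 [114 115 112 112 112 113 114 115 114 113 109 101  98 102  98  81  55  43  47  53  57  70]
215 [111 108 100  98 100 104 109 111 111 110 106 101 101 103  94  72  49  48  62  72  75  85]
[ 0.62684916 -0.03399526  0.19452304]
0.145 [211.746943   188.90619423]
0.105 [212.37174881 200.83236152]
0.078 [212.78815081 208.69308219]
[0.622, -0.032, 0.078] [214.36530807 209.05683384]
[0.622, -0.032, 0.07] [214.48361246 211.35909911]
[0.625, -0.032, 0.078] [213.35316288 209.05060672]
```

apply_moves(
  targets=[
    {"dp":[-0.001,0,-0.006],"yaw":0},
    {"dp":[-0.001,0,-0.012],"yaw":0},
    {"dp":[-0.001,0,-0.018],"yaw":0},
    {"dp":[-0.001,0,-0.022],"yaw":0},
    {"dp":[-0.001,0,-0.025],"yaw":0},
    {"dp":[-0.001,0,-0.027],"yaw":0},
    {"dp":[-0.001,0,-0.029],"yaw":0},
    {"dp":[-0.001,0,-0.031],"yaw":0},
    {"dp":[-0.001,0,-0.033],"yaw":0},
    {"dp":[-0.001,0,-0.033],"yaw":0},
  ],
)

```text
time_s: 12.73
tcp_pos: [0.6256, -0.035, 0.1615]
eef_rot: [179.9, 0.0, -7.3]
contact_force: [-0.2, -5.5, 0.2]
gripper_width: 0.0171
gripper_force: 25.0
```

apply_moves(
  targets=[
    {"dp":[0,-0.001,0],"yaw":0},
    {"dp":[0,-0.0018,0],"yaw":0},
    {"dp":[0,-0.0018,0],"yaw":0},
    {"dp":[0,-0.0018,0],"yaw":0},
  ],
)

```text
time_s: 13.07
tcp_pos: [0.6258, -0.0358, 0.1613]
eef_rot: [180.0, 0.0, -7.3]
contact_force: [-0.6, -2.1, -2.1]
gripper_width: 0.0172
gripper_force: 25.0
```

apply_moves(
  targets=[
    {"dp":[0,-0.001,0],"yaw":0},
    {"dp":[0,-0.001,-0.003],"yaw":0},
    {"dp":[0,-0.001,-0.006],"yaw":0},
    {"dp":[0,-0.001,-0.009],"yaw":0},
    {"dp":[0,-0.001,-0.012],"yaw":0},
    {"dp":[0,-0.001,-0.015],"yaw":0},
    {"dp":[0,-0.001,-0.018],"yaw":0},
    {"dp":[0,-0.001,-0.018],"yaw":0},
  ],
)

```text
time_s: 13.73
tcp_pos: [0.6254, -0.0367, 0.1426]
eef_rot: [180.0, 0.1, -7.3]
contact_force: [0.7, 0.0, -0.7]
gripper_width: 0.0174
gripper_force: 25.0
```

apply_moves(
  targets=[
    {"dp":[0,0,-0.004],"yaw":0},
    {"dp":[0,0,-0.008],"yaw":0},
    {"dp":[0,0,-0.012],"yaw":0},
    {"dp":[0,0,-0.016],"yaw":0},
    {"dp":[0,0,-0.019],"yaw":0},
    {"dp":[0,0,-0.019],"yaw":0},
  ],
)

```text
time_s: 14.23
tcp_pos: [0.6254, -0.0368, 0.1236]
eef_rot: [180.0, 0.1, -7.3]
contact_force: [0.1, 0.3, -1.5]
gripper_width: 0.0173
gripper_force: 25.0
```

apply_moves(
  targets=[
    {"dp":[0,0,-0.003],"yaw":0},
    {"dp":[0,0,-0.006],"yaw":0},
    {"dp":[0,0,-0.008],"yaw":0},
    {"dp":[0,0,-0.0095],"yaw":0},
    {"dp":[0,0,-0.0105],"yaw":0},
    {"dp":[0,0,-0.0105],"yaw":0},
    {"dp":[0,0,-0.0105],"yaw":0},
  ],
)

```text
time_s: 14.82
tcp_pos: [0.6259, -0.0368, 0.1141]
eef_rot: [180.0, 0.0, -7.3]
contact_force: [0.6, 0.1, -0.7]
gripper_width: 0.0174
gripper_force: 25.0
```

apply_moves(
  targets=[
    {"dp":[0,0,-0.0007],"yaw":0},
    {"dp":[0,0,-0.0014],"yaw":0},
    {"dp":[0,0,-0.002],"yaw":0},
    {"dp":[0,0,-0.002],"yaw":0},
    {"dp":[0,0,-0.002],"yaw":0},
  ],
)

```text
time_s: 15.23
tcp_pos: [0.6262, -0.0368, 0.1135]
eef_rot: [-180.0, -0.1, -7.3]
contact_force: [-2.2, 1.3, 8.4]
gripper_width: 0.0178
gripper_force: 25.0
```

The collar is seated at TCP z 0.1135, where 0.1136 was expected. I'll open part way only, to stay clear of the jaw, then lift.

apply_moves(
  targets=[
    {"dp":[0,0,0.001],"yaw":0},
    {"dp":[0,0,0.001],"yaw":0},
    {"dp":[0,0,0.001],"yaw":0},
    {"dp":[0,0,0.001],"yaw":0},
    {"dp":[0,0,0.01],"yaw":0},
    {"dp":[0,0,0.03],"yaw":0},
    {"dp":[0,0,0.06],"yaw":0},
    {"dp":[0,0,0.09],"yaw":0},
    {"dp":[0,0,0.12],"yaw":0},
    {"dp":[0,0,0.15],"yaw":0},
    {"dp":[0,0,0.18],"yaw":0},
    {"dp":[0,0,0.21],"yaw":0},
    {"dp":[-0.02,0.03,0.22],"yaw":0},
    {"dp":[-0.05,0.06,0.22],"yaw":0},
    {"dp":[-0.07,0.09,0.22],"yaw":0},
    {"dp":[-0.085,0.12,0.22],"yaw":0},
    {"dp":[-0.095,0.14,0.22],"yaw":0},
    {"dp":[-0.095,0.14,0.22],"yaw":0},
    {"dp":[-0.095,0.14,0.22],"yaw":0},
  ],
  grip=0.25,
)

```text
time_s: 16.82
tcp_pos: [0.5304, 0.1042, 0.3331]
eef_rot: [-180.0, -0.1, -7.2]
contact_force: [-0.3, 0.2, 0.8]
gripper_width: 0.0328
gripper_force: 0.0
```

```bash
python3 - <<'E'
from h import *
s=get_state();print(s['tcp_pos'],s['eef_rot'],s['contact_force'],s['gripper_width'])
a=cap('side');b=cap('top')
A=cv2.cvtColor(a['image'],4)[150:250,180:280];B=cv2.cvtColor(b['image'],4)[120:220,190:290]
cv2.imwrite('pics/c5.png',cv2.resize(np.hstack([A,B]),None,fx=4,fy=4,interpolation=2))
for n,c in(('side',a),('top',b)):
    hsv=cv2.cvtColor(c['image'],cv2.COLOR_RGB2HSV)
    for nm,m in(('yel',cv2.inRange(hsv,(13,110,70),(34,255,255))),('red',cv2.inRange(hsv,(0,120,60),(8,255,255))|cv2.inRange(hsv,(172,120,60),(180,255,255)))):
        k,l,st,ce=cv2.connectedComponentsWithStats(m)
        for i in range(1,k):
            if st[i,4]>5 and 190<ce[i][0]<260 and 140<ce[i][1]<240: print(n,nm,st[i],ce[i].round(1),dep(c,*ce[i],1))
E
```

```text
[0.53036942 0.10417166 0.3330501 ] [-1.79961032e+02 -5.87894788e-02 -7.16830059e+00] [-0.29023159  0.22235917  0.77575671] 0.032848693192893734
side yel [238 176  12  14  55] [243.7 182.5] [0.53073358 0.05989198 0.21729111]
side red [238 158  25   8 124] [251.7 161.8] [ 0.51938479 -0.47109621  0.01940906]
side red [212 197   5   9  34] [214.4 200.9] [ 0.6201788  -0.02631904  0.10951293]
top yel [232 166   2   6  10] [232.6 168.5] [0.63144977 0.01801901 0.06129074]
top yel [214 196   3   7  18] [214.8 198.9] [0.52766196 0.06030118 0.23264239]
top red [247 166   5   5  19] [248.8 168.4] [ 0.62556934 -0.03579602  0.11294464]
```

View pics/c5.png

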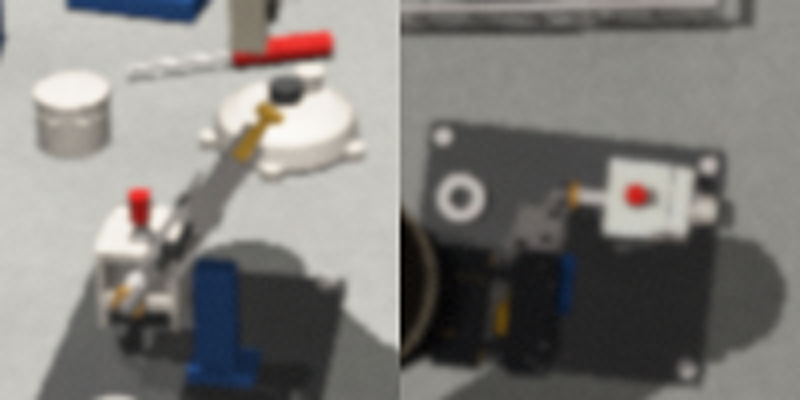

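The pin is seated: in the top crop the knob is at (637,195) over the hole, and in the side crop the collar is on the housing at (140,210). The clamp is still locked, with the tab at side crop (265,115). Next I'll bring the open gripper down so that its −y finger stands beside the tab.

apply_moves(
  targets=[
    {"dp":[0,-0.008,0],"yaw":0},
    {"dp":[0,-0.0157,0],"yaw":0},
    {"dp":[0,-0.0157,0],"yaw":0},
    {"dp":[0,-0.0157,0],"yaw":0},
    {"dp":[0,-0.0157,0],"yaw":0},
    {"dp":[0,-0.0157,-0.02],"yaw":0},
    {"dp":[0,-0.0157,-0.04],"yaw":0},
    {"dp":[0,-0.0157,-0.06],"yaw":0},
    {"dp":[0,-0.0157,-0.075],"yaw":0},
    {"dp":[0,-0.0157,-0.084],"yaw":0},
    {"dp":[0,-0.0157,-0.088],"yaw":0},
    {"dp":[0,-0.0157,-0.088],"yaw":0},
    {"dp":[0,-0.0157,-0.088],"yaw":0},
  ],
  grip=-1,
)

```text
time_s: 18.0
tcp_pos: [0.5314, 0.0877, 0.2448]
eef_rot: [-180.0, -0.1, -7.3]
contact_force: [0.1, -0.5, 0.6]
gripper_width: 0.0878
gripper_force: 0.0
```

apply_moves(
  targets=[
    {"dp":[0.0005,0.004,0],"yaw":0},
    {"dp":[0.001,0.007,0],"yaw":0},
    {"dp":[0.0015,0.01,0],"yaw":0},
    {"dp":[0.0015,0.012,0],"yaw":0},
    {"dp":[0.002,0.014,0],"yaw":0},
    {"dp":[0.002,0.014,0],"yaw":0},
  ],
)

```text
time_s: 18.5
tcp_pos: [0.533, 0.1016, 0.2444]
eef_rot: [180.0, -0.0, -7.3]
contact_force: [0.7, -2.6, 1.9]
gripper_width: 0.0879
gripper_force: 1.3
```

Force reads −2.6 N, so the finger is on the tab. I'll carry on along the arc.

apply_moves(
  targets=[
    {"dp":[0.0004,0.003,0],"yaw":0},
    {"dp":[0.0008,0.006,-0.001],"yaw":0},
    {"dp":[0.0012,0.009,-0.002],"yaw":0},
    {"dp":[0.0016,0.012,-0.003],"yaw":0},
    {"dp":[0.002,0.014,-0.003],"yaw":0},
    {"dp":[0.002,0.016,-0.004],"yaw":0},
    {"dp":[0.002,0.016,-0.004],"yaw":0},
  ],
)

```text
time_s: 19.08
tcp_pos: [0.5348, 0.118, 0.2397]
eef_rot: [-180.0, 0.0, -7.3]
contact_force: [0.3, -0.3, -0.6]
gripper_width: 0.0874
gripper_force: 0.0
```

apply_moves(
  targets=[
    {"dp":[0,0,0],"yaw":0},
    {"dp":[0,-0.003,0.003],"yaw":0},
    {"dp":[0,-0.003,0.02],"yaw":0},
    {"dp":[0,-0.003,0.05],"yaw":0},
    {"dp":[0,-0.003,0.09],"yaw":0},
    {"dp":[-0.03,0.03,0.1],"yaw":0},
    {"dp":[-0.05,0.06,0.1],"yaw":0},
    {"dp":[-0.07,0.1,0.1],"yaw":0},
    {"dp":[-0.09,0.14,0.1],"yaw":0},
    {"dp":[-0.11,0.18,0.1],"yaw":0},
    {"dp":[-0.13,0.22,0.1],"yaw":0},
    {"dp":[-0.15,0.26,0.1],"yaw":0},
    {"dp":[-0.17,0.3,0.1],"yaw":0},
    {"dp":[-0.17,0.3,0.1],"yaw":0},
    {"dp":[-0.17,0.3,0.1],"yaw":0},
  ],
)

```text
time_s: 20.33
tcp_pos: [0.3632, 0.4205, 0.3397]
eef_rot: [180.0, 0.0, -7.1]
contact_force: [0.8, -0.6, -1.2]
gripper_width: 0.0879
gripper_force: 0.0
```

```bash
python3 - <<'E'
from h import *
s=get_state();print(s['tcp_pos'],s['contact_force'])
a=cap('side');b=cap('top')
A=cv2.cvtColor(a['image'],4)[150:250,180:280];B=cv2.cvtColor(b['image'],4)[130:230,180:280]
cv2.imwrite('pics/c6.png',cv2.resize(np.hstack([A,B]),None,fx=4,fy=4,interpolation=2))
for n,c in(('side',a),('top',b)):
    hsv=cv2.cvtColor(c['image'],cv2.COLOR_RGB2HSV)
    for nm,m in(('yel',cv2.inRange(hsv,(13,110,70),(34,255,255))),('red',cv2.inRange(hsv,(0,120,60),(8,255,255))|cv2.inRange(hsv,(172,120,60),(180,255,255)))):
        k,l,st,ce=cv2.connectedComponentsWithStats(m)
        for i in range(1,k):
            if st[i,4]>5 and 190<ce[i][0]<260 and 140<ce[i][1]<240: print(n,nm,st[i],ce[i].round(1),dep(c,*ce[i],1))
E
```

```text
[0.36321051 0.42054162 0.33967262] [ 0.75423943 -0.63562702 -1.18920853]
side yel [236 183  12  11  51] [241.7 187.9] [0.53498085 0.0849169  0.21476134]
side yel [208 223   3   4   7] [209.  224.3] [0.63377664 0.0218393  0.05960504]
side red [238 158  25   8 144] [250.2 161.7] [ 0.52520988 -0.47516751  0.01776827]
side red [212 197   5   9  35] [214.4 201. ] [ 0.61989118 -0.02480006  0.11001354]
top yel [231 166   2   6  11] [231.5 168.7] [0.63573656 0.02448432 0.0122421 ]
top yel [203 185  16  17  82] [209.4 192.9] [0.54647334 0.07866483 0.206107  ]
top red [247 166   5   5  19] [248.7 168.4] [ 0.62534168 -0.0356872   0.11523144]
```

View pics/c6.png

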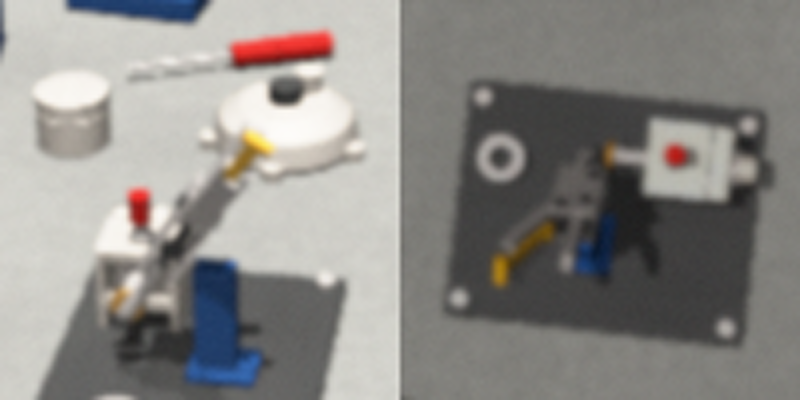

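The clamp is fully open: the tab is back at side pixel (241.7,187.9), its starting position. The pin is unmoved, with its knob at top pixel (248.7,168.4), and the button has sprung back only about 3 mm. The gripper touches nothing, so I'm handing in.

```bash
python3 -c "
from h import *
print(r.close_job())"
```

```text
the job is handed in; nothing more can be done
None
```

Job handed in: the clamp was locked, the pin pushed home until its collar sat on the housing, and the clamp released fully open; in the last pictures the pin was still in place holding the plunger, at about 20 s of the 62 s allowed.

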